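# Stand the long rivet dolly on its foot

### The arm

A 6-joint arm with a two-finger parallel gripper is mounted at the origin on the work surface. World frame = base frame: x ahead of the robot, y to its left, z up, the work surface at z = 0. Lengths are in m, angles in degrees, forces in N, time in s.
With the tool pointing down it reaches from about 0.375 to 0.9 m from the base axis. Payload 3.1 kg.
Tool frame: the origin (TCP) lies on the centre line of the jaws, within the pads' length; the fingertips stand 8 mm ahead of it and the grasp point (between the pads) lies 11 mm behind it; y points along the fingers, x is the direction in which the jaws open and shut, and the axes are right-handed (so a half turn about y gives the same grasp; the last joint's range is limited). The gripper opens to 87 mm and grips with 3 to 60 N. Pads are 19 mm wide; open, the fingers measure 117 mm over their backs; the gripper's body (75 mm by 190 mm) begins 51 mm behind the grasp point.
Start: joints at [60.247, 30.224, 82.088, -0, 67.689, -10.227], TCP at [0.209, 0.589, 0.231] pointing down, gripper open.
Joint ranges: [-176.69, 176.69], [-43.24, 126.21], [12.49, 139.97], [-82, 262], [0, 151.66], [-163.58, 163.58]. Speed limits (degrees/s): [159.86, 159.86, 180, 180, 180, 180].

### API

Orientations are given as a 3x3 rotation matrix whose columns are the frame's x, y, z axes.
In Python, from rig import read_state, imaging, job, spotter gives the robot as it stands.
- The arm moves only by the tool apply_moves, never from a script. Its argument "steps" is a list of rows, each an object of numbers: "x", "y", "z": the shift along the world's x, y, z in mm; "spin": the turn about the world's z in rad. In form: [{"x": .., "y": .., "z": .., "spin": ..}, ...]. A call has 1 to 12 rows; each row shifts and turns the pose as measured when the row begins; what a row does not reach is not made up. A row lasts 1/10 s, in which the tool goes at most 50 mm and 8.59 degrees, less where a joint would pass 70% of its speed; a pose out of reach is approached as far as the arm can. A call is refused whole if a number of a shift passes 50 or a number of a turn 0.15, either way. A call with a gripper value outside its range is refused whole. "grip" is the finger opening in mm, from 0 to 87, set as the call begins (left out, the last holds). The fingers move at their own pace and stop on an object; the grip force is fixed at half the most. Time passes only in rows, so rows that do not move let the fingers close. It gives the time, the measured TCP pose, the force and the opening at its end, in the units of the state.
- read_state(): the state, without advancing time (a new reading comes with each control period).
- imaging.capture(name): name is "side" or "top"; returns the picture (480x640x3 uint8, red, green, blue); there is no depth.
- imaging.camera_params(name): a dict with "fov_y" (degrees; the focal length in pixels is half the picture's height over the tangent of half this angle, whatever the lens; pixels are square), "cx", "cy" (the principal point, pixels), "R" (3x3) and "t" (3): a world point X has camera coordinates R X + t. Camera axes: x right, y down, z forward; pixel columns grow to the right and rows downward; lengths in m; the calibration is good to about 2 mm. A picture is of the moment at which its call begins. camera_params takes no time and is no camera call.
- job.hand_in(): hands the job in, once; it reports no verdict.
Trained networks look in the newest picture that a camera, given by its name, has taken for a name from the list of things; names that differ only in an ending like _2 or _b are one class to them, and where a whole thing is asked for, a point or a joint stands for the part that bears it (a point fixed in the world has none). Each returns a list of dicts, best first, with "score" (0 to 1); they miss things now and then, are a little off and sometimes report something else, mostly with a low value. They report only what shows in the picture. A call takes as long as a camera call. They do not tell look-alikes from the thing itself.
- spotter.cut_out(name, camera): "mask" (480x640 bool, what is visible of it) and "rect" ([left, top, width, height] in pixels, round what is visible of it).
The state is a dict: "time_s": time; "joint_positions": joint angles; "qvel": joint speeds; "tau": joint torques, N m; "position": TCP position; "tcp_rot": TCP orientation; "force": force on the tool from outside, world axes, zero at the start; "moment": the same for the moment, N m; "opening": opening from 0.0 (shut) to 1.0 (fully open).
Only numpy, scipy, OpenCV 4.12 (cv2) and the standard library are available. Lean on these libraries where they do the work, as an engineer would, in place of code of your own. Each camera call takes 0.05 s, during which the arm holds its last target.

### The job

Two steel rivet dollies lie on the stone slab of a harness maker's bench. Get the longer one ready for setting rivets: lift its ball end and tip it up, with its square foot staying on the slab as the pivot, until it stands upright on that foot about where it lay, then let go. Do not carry it through the air, and leave the shorter dolly lying where it is.

Things in the scene. Friction and masses are not known exactly. Their poses are not given: they have to be found in the camera images.
- long_dolly: Longer rivet dolly, steel, 144 mm overall, 0.6-0.9 kg: square foot block 40 x 40 mm, 20 thick; round shaft 20 mm in diameter; ball 40 mm in diameter. Lies level on a flat of the foot and on the ball, centre line 20 mm above the slab. Origin: middle of its length, on the underside as it lies. x along it from foot to ball (up when it stands), z up while it lies. Tips about the lower edge of the foot's end face.
- long_dolly_foot (a point): Centre of the flat end face of the long dolly's square foot, the face it is to stand on; x along the dolly from foot to ball.
- long_dolly_ball (a point): Centre of the long dolly's ball, 124 mm from the foot's end face, 20 mm above the slab as it lies. Pinched from above at its two sides, across the dolly's length, with a light grip (about 15 N), the ball turns between the fingers, so the gripper need not tilt while it leads the ball along its arc.
- short_dolly: Shorter rivet dolly, not to be moved: same foot, shaft and ball but 94 mm overall, 0.6 kg; lies on the same slab. Origin and axes as for the long one. The slab under both is light marble, 340 x 460 mm, fixed, its top 20 mm above the bench.
Things that resemble listed ones, but are neither listed nor needed, are in the scene too. Leave any purple look-alike of the long_dolly alone.

How it is judged:
By the outcome, as a careful person would: the job done as asked, in the order asked, and still so for the second after the job is handed in, with the robot touching nothing.
It also fails if it takes over 40 s, if anything falls off the work surface, if the arm or the gripper's body presses on something with over 40 N, if the wrist force passes 120 N, or if a joint passes its speed limit or range.

## Working session

There is one attempt and no reset: what is moved stays moved. The work goes in short steps, Python scripts to look and compute and a tool call to move; the robot and the scene stay as the last step left them, time stands still between calls to the robot, and variables do not carry over. Pictures are saved under pics/ and viewed, and the job is handed in when it is done.

Besides the shell and the picture viewer there is one more tool, called after "Request:" in YAML: its name, and indented under it one key for each argument. apply_moves: Moves the arm, as the interface text tells. Its arguments: {"type":"object","properties":{"steps":{"type":"array"},"grip":{"type":"number"}},"required":["steps"]}

```bash
mkdir -p pics; ls
python3 - <<'E'
from rig import read_state, imaging, job, spotter
import cv2,numpy as np
s=read_state();print(s['time_s'],s['position'],s['tcp_rot'],s['force'],s['opening'])
for n in ('side','top'):
    im=imaging.capture(n);cv2.imwrite(f'pics/{n}0.png',im[:,:,::-1])
    p=imaging.camera_params(n);print(n,p)
    for o in ('long_dolly','short_dolly','long_dolly_ball','long_dolly_foot'):
        for d in spotter.cut_out(o,n):
            m=d['mask'];ys,xs=np.nonzero(m);print(o,d['score'],d['rect'],xs.mean() if len(xs) else 0,ys.mean() if len(ys) else 0,m.sum(),im[m].mean(0))
E
```

```text
pics
0.0 [0.20851862 0.58844051 0.2295627 ] [[ 3.34211048e-01 -1.07028091e-03 -9.42497655e-01]
 [ 9.42495820e-01 -1.89721832e-03  3.34212552e-01]
 [-2.14582513e-03 -9.99997628e-01  3.74663957e-04]] [-0.42176193  0.06985047  0.56685753] 1.0012398833958076
side {'fov_y': 53.08122492858205, 'cx': 322.4868483282744, 'cy': 242.13896133671733, 'R': array([[ 0.84539428, -0.53392437, -0.01527329],
       [-0.4006263 , -0.61490484, -0.6792574 ],
       [ 0.35328046,  0.5803592 , -0.73374118]]), 't': array([-0.47577058,  0.10196175,  1.07284296])}
long_dolly 0.72 [257.9, 301.1, 37.6, 70.3] 275.2050173010381 333.4134948096886 1156 [108.75692042  67.49307958 122.73961938]
long_dolly 0.71 [144.0, 168.3, 54.8, 26.8] 173.06425041186162 182.02635914332785 607 [ 95.46787479  55.04942339 106.29324547]
long_dolly 0.59 [329.8, 199.2, 62.6, 27.4] 364.16279069767444 215.47058823529412 731 [134.88098495 135.29274966 133.83584131]
long_dolly 0.56 [408.6, 398.5, 78.9, 57.6] 448.891979301423 426.8796895213454 1546 [100.72768435  59.44954722 119.69340233]
short_dolly 0.88 [296.4, 150.7, 22.0, 30.3] 304.6909090
[... 2234 characters left out ...]
885759 639 [134.71517997 129.97965571 130.09546166]
long_dolly_ball 0.61 [342.5, 304.0, 61.4, 27.5] 371.8279069767442 317.28837209302327 645 [111.30697674  62.50542636 121.11472868]
long_dolly_ball 0.56 [117.2, 292.0, 39.4, 57.4] 135.0257104194858 321.2679296346414 739 [103.78078484  62.04330176 112.62246279]
long_dolly_foot 0.88 [288.7, 151.3, 33.8, 61.4] 304.09546925566343 182.126213592233 618 [135.09708738 130.3592233  130.62135922]
long_dolly_foot 0.81 [491.7, 224.0, 22.7, 57.5] 500.65820895522387 251.90746268656716 670 [105.41940299  63.92537313 118.12686567]
long_dolly_foot 0.72 [117.4, 292.4, 37.6, 57.2] 134.82679296346413 321.0866035182679 739 [102.97023004  59.67117727 111.87550744]
```

View pics/top0.png

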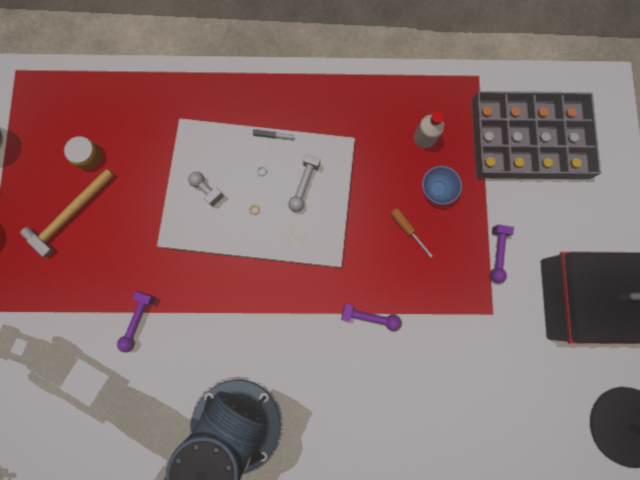

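View pics/side0.png

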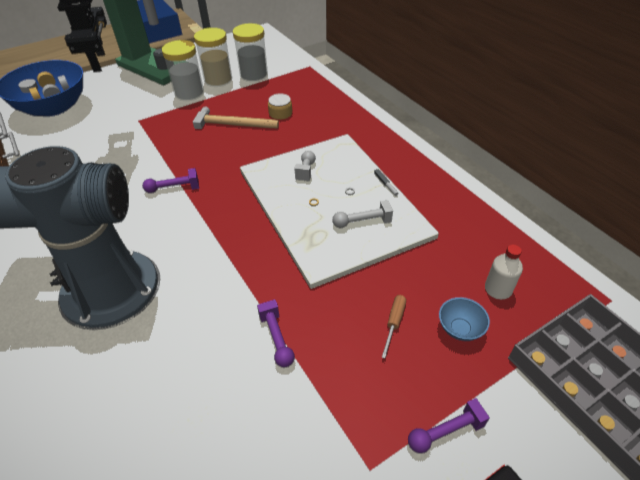

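Run:
```python
import cv2
a=cv2.imread('pics/top0.png')[130:230,240:370];b=cv2.imread('pics/side0.png')[170:260,300:430]
cv2.imwrite('pics/top0z.png',cv2.resize(a,None,fx=6,fy=6,interpolation=cv2.INTER_CUBIC));cv2.imwrite('pics/side0z.png',cv2.resize(b,None,fx=6,fy=6,interpolation=cv2.INTER_CUBIC))
```

```text
(no output)
```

View pics/top0z.png

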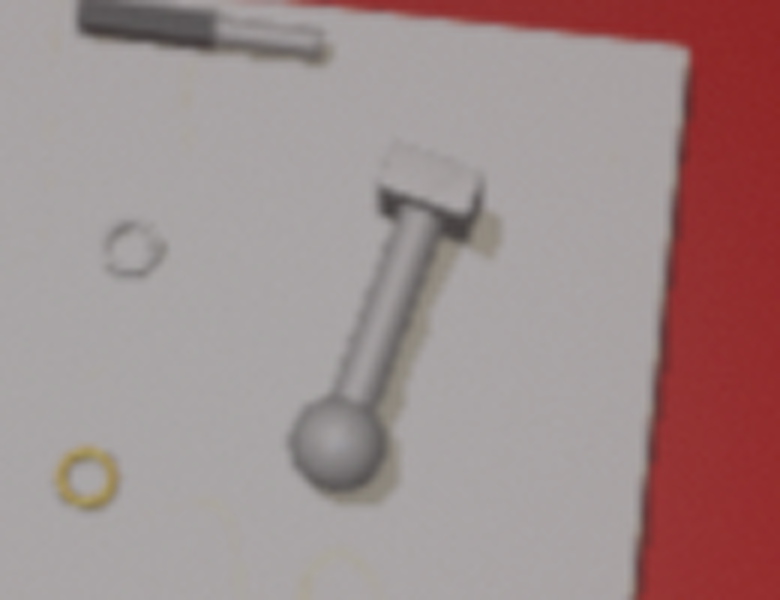

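View pics/side0z.png

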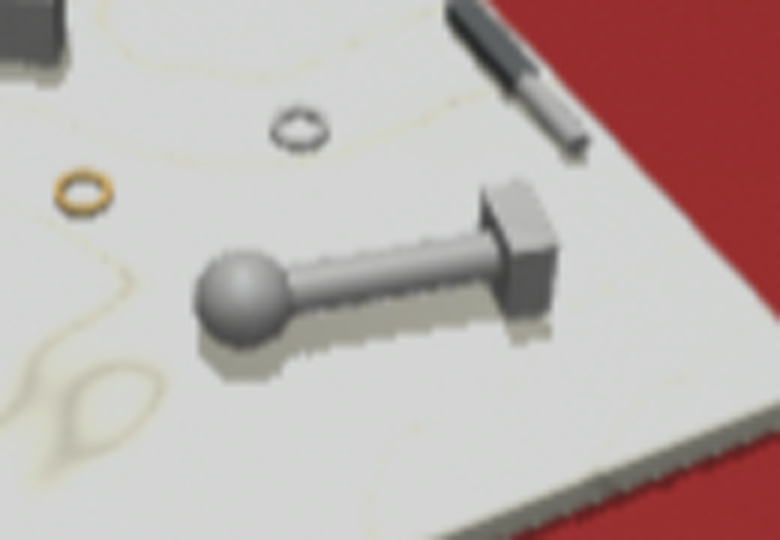

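The long steel dolly lies on the slab. In the top view the ball is near (296,204) and the foot near (311,161). In the side view the ball is near (340,220) and the foot near (387,211). The purple ones are look-alikes. Next I triangulate.

```bash
cat > h.py <<'E'
import numpy as np, cv2
from rig import imaging
P={n:imaging.camera_params(n) for n in('side','top')}
def f(n): return 240/np.tan(np.radians(P[n]['fov_y']/2))
def proj(n,X):
    p=P[n];c=np.atleast_2d(X)@np.array(p['R']).T+p['t'];return c[:,:2]/c[:,2:]*f(n)+[p['cx'],p['cy']]
def onz(n,uv,z):
    p=P[n];d=np.array([(uv[0]-p['cx'])/f(n),(uv[1]-p['cy'])/f(n),1]);R=np.array(p['R']);C=-R.T@p['t'];w=R.T@d;return C+w*(z-C[2])/w[2]
def tri(a,b):
    K=[]
    for n in('top','side'):
        p=P[n];K.append(np.array([[f(n),0,p['cx']],[0,f(n),p['cy']],[0,0,1]])@np.c_[p['R'],p['t']])
    X=cv2.triangulatePoints(K[0],K[1],np.array(a,float).reshape(2,1),np.array(b,float).reshape(2,1));return (X[:3]/X[3]).ravel()
E
python3 - <<'E'
from h import *
zt=lambda u,v:((u+.5)/6-.5+240,(v+.5)/6-.5+130)
zs=lambda u,v:((u+.5)/6-.5+300,(v+.5)/6-.5+170)
B=tri(zt(338,444),zs(243,299));print('ball',B, proj('top',B)-zt(338,444),proj('side',B)-zs(243,299))
print('z=.04',onz('top',zt(338,444),.04),onz('side',zs(243,299),.04))
t=[onz('top',zt(*c),.06) for c in((385,143),(487,181),(470,222),(378,185))]
print(np.round(t,4)); 
s=[onz('side',zs(*c),.06) for c in((483,187),(526,178),(557,243),(510,254))]
print(np.round(s,4)); print(np.mean(t,0),np.mean(s,0))
for m in (np.mean(t,0),np.mean(s,0)):
  d=m[:2]-B[:2];print(np.linalg.norm(d),np.degrees(np.arctan2(*d[::-1])))
c=[onz('top',q,.02) for q in((180,120),(355,135),(342,264),(159,247))]
print(np.round(c,4),np.linalg.norm(np.subtract(c,np.roll(c,1,0)),axis=1))
E
```

```text
ball [ 0.52737832 -0.13631148  0.04249282] [[-0.0232465   0.05670357]] [[ 0.05488811 -0.01573538]]
z=.04 [ 0.52813658 -0.13626527  0.04      ] [ 0.52867012 -0.13419018  0.04      ]
[[ 0.6513 -0.1547  0.06  ]
 [ 0.6353 -0.197   0.06  ]
 [ 0.6176 -0.19    0.06  ]
 [ 0.6331 -0.152   0.06  ]]
[[ 0.6342 -0.1504  0.06  ]
 [ 0.652  -0.1556  0.06  ]
 [ 0.6389 -0.1927  0.06  ]
 [ 0.6195 -0.1876  0.06  ]]
[ 0.63435217 -0.17341589  0.06      ] [ 0.63611288 -0.17155793  0.06      ]
0.11322607306305865 -19.129355795091072
0.11430449954917511 -17.960170399343824
[[ 0.7535  0.1686  0.02  ]
 [ 0.7175 -0.2862  0.02  ]
 [ 0.3809 -0.2513  0.02  ]
 [ 0.42    0.2008  0.02  ]] [0.33513532 0.45626444 0.33842513 0.45372313]
```

Request:
apply_moves:
  steps:
    - {"x":8,"y":-18,"z":0,"spin":0}
    - {"x":16,"y":-36,"z":-2,"spin":0}
    - {"x":16,"y":-36,"z":-2,"spin":0}
    - {"x":16,"y":-36,"z":-2,"spin":0}
    - {"x":16,"y":-36,"z":-2,"spin":0}
    - {"x":16,"y":-36,"z":-2,"spin":0}
    - {"x":16,"y":-36,"z":-2,"spin":0}
    - {"x":16,"y":-36,"z":-2,"spin":0}
    - {"x":16,"y":-36,"z":-2,"spin":0}
    - {"x":16,"y":-36,"z":-2,"spin":0}
    - {"x":16,"y":-36,"z":-2,"spin":0}
    - {"x":16,"y":-36,"z":-2,"spin":0}
  grip: 87

```text
time_s: 1.7
position: [0.3977, 0.166, 0.2108]
tcp_rot: [[0.323, 0.011, -0.946], [0.946, 0.009, 0.324], [0.012, -1.0, -0.007]]
force: [0.6, 0.4, -0.0]
opening: 1.002
```

Request:
apply_moves:
  steps:
    - {"x":15,"y":-35,"z":-4,"spin":0}
    - {"x":15,"y":-35,"z":-4,"spin":0}
    - {"x":15,"y":-35,"z":-4,"spin":0}
    - {"x":15,"y":-35,"z":-4,"spin":0}
    - {"x":15,"y":-35,"z":-4,"spin":0}
    - {"x":15,"y":-35,"z":-4,"spin":0}
    - {"x":15,"y":-35,"z":-4,"spin":0}
    - {"x":15,"y":-30,"z":-4,"spin":0}
    - {"x":10,"y":-20,"z":-4,"spin":0}
    - {"x":0,"y":0,"z":0,"spin":0}

```text
time_s: 2.7
position: [0.537, -0.1493, 0.1763]
tcp_rot: [[0.331, 0.024, -0.943], [0.943, 0.005, 0.332], [0.013, -1.0, -0.021]]
force: [0.4, 0.8, 0.6]
opening: 1.003
```

Request:
apply_moves:
  steps:
    - {"x":-8,"y":13,"z":-15,"spin":0.01}
    - {"x":-1,"y":1,"z":-25,"spin":0}
    - {"x":0,"y":0,"z":-25,"spin":0}
    - {"x":0,"y":0,"z":-20,"spin":0}
    - {"x":0,"y":0,"z":-10,"spin":0}
    - {"x":0,"y":0,"z":0,"spin":0}
  grip: 66

```text
time_s: 3.3
position: [0.5264, -0.1311, 0.0808]
tcp_rot: [[0.321, 0.025, -0.947], [0.947, 0.007, 0.322], [0.014, -1.0, -0.022]]
force: [-0.2, -0.8, 0.9]
opening: 0.757
```

Run:
```python
from h import *
from rig import read_state
print(read_state()['position'],read_state()['force'])
for n,(x,y) in (('top',(230,130)),('side',(270,150))):
    im=imaging.capture(n)[:,:,::-1];cv2.imwrite(f'pics/{n}1z.png',cv2.resize(im[y:y+110,x:x+140],None,fx=5,fy=5,interpolation=cv2.INTER_CUBIC))
```

```text
[ 0.52642207 -0.1310895   0.08082578] [-0.15297607 -0.7578059   0.94703921]
```

View pics/side1z.png

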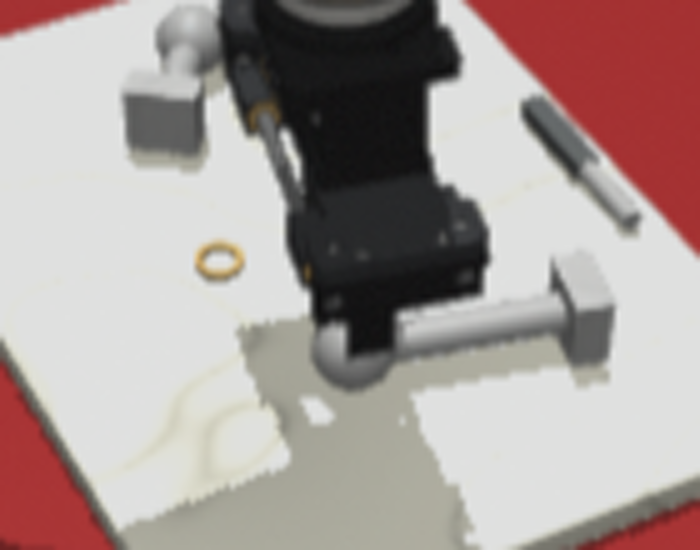

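View pics/top1z.png

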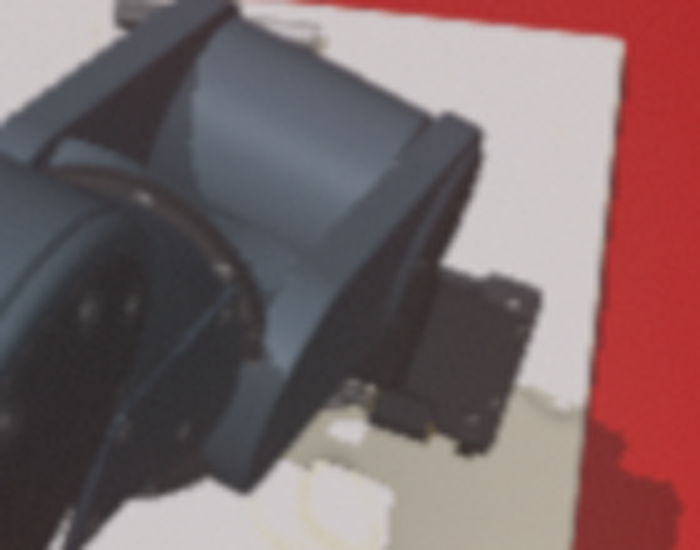

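The side view shows the near finger in front of the ball at zoom (370,330), i.e. pixel (344,216). The top view is blocked by the arm. I check that the finger sits where the calibration predicts.

Run:
```python
from h import *
from rig import read_state
s=read_state();p=np.array(s['position']);R=np.array(s['tcp_rot'])
for o in (-33,-43.5): 
  # near finger, tip edges: x offset o, along fingers +8mm, z +-9.5
  for zz in(-9.5,9.5):
    X=p+R@np.array([o,8,zz])/1e3;u=proj('side',X)[0];print(o,zz,(u-[270,150])*5+2)
B=np.array([.5283,-.1353,.04]);print((proj('side',B)[0]-[270,150])*5+2)
```

```text
-33 -9.5 [386.89591075 339.25873126]
-33 9.5 [347.05776349 347.17248859]
-43.5 -9.5 [393.01857556 354.99502905]
-43.5 9.5 [352.94564303 362.99335307]
[353.05931336 350.73998778]
```

Request:
apply_moves:
  steps:
    - {"x":2,"y":-4,"z":-10,"spin":0}
    - {"x":0,"y":0,"z":-12,"spin":0}
    - {"x":0,"y":0,"z":-12,"spin":0}
    - {"x":0,"y":0,"z":-8,"spin":0}
    - {"x":0,"y":0,"z":0,"spin":0}

```text
time_s: 3.9
position: [0.5318, -0.1371, 0.0394]
tcp_rot: [[0.321, 0.034, -0.946], [0.947, 0.002, 0.322], [0.013, -0.999, -0.031]]
force: [-0.2, -0.5, -0.5]
opening: 0.756
```

Request:
apply_moves:
  steps:
    - {"x":-3,"y":2,"z":-2,"spin":0}
    - {"x":0,"y":0,"z":0,"spin":0}

```text
time_s: 4.1
position: [0.5282, -0.1348, 0.0366]
tcp_rot: [[0.322, 0.033, -0.946], [0.947, 0.003, 0.322], [0.013, -0.999, -0.03]]
force: [-1.0, -0.5, 0.2]
opening: 0.759
```

Request:
apply_moves:
  steps:
    - {"x":0,"y":0,"z":0,"spin":0}
    - {"x":0,"y":0,"z":0,"spin":0}
    - {"x":0,"y":0,"z":0,"spin":0}
    - {"x":0,"y":0,"z":0,"spin":0}
    - {"x":0,"y":0,"z":0,"spin":0}
  grip: 39

```text
time_s: 4.6
position: [0.5289, -0.1351, 0.0378]
tcp_rot: [[0.321, 0.035, -0.946], [0.947, 0.002, 0.322], [0.013, -0.999, -0.033]]
force: [-0.5, -0.2, 0.9]
opening: 0.468
```

```bash
cat > arc.py <<'E'
import numpy as np
s0=np.array([.5289,-.1351,.0378]);u=np.array([.948,-.319])
def pt(th):
    t=np.radians(th);s=.124-.124*np.cos(t)+.02*np.sin(t);h=.124*np.sin(t)+.02*np.cos(t)-.02
    return np.r_[s0[:2]+u*s,s0[2]+h]
E
python3 - <<'E'
from arc import *
q=None
for th in range(0,91,5):
    p=pt(th);print(th,np.round(p,4),np.round((p-q)*1e3,1) if q is not None else '');q=p
E
```

```text
0 [ 0.5289 -0.1351  0.0378] 
5 [ 0.531  -0.1358  0.0485] [ 2.1 -0.7 10.7]
10 [ 0.534  -0.1368  0.059 ] [ 3.  -1.  10.5]
15 [ 0.5378 -0.1381  0.0692] [ 3.8 -1.3 10.2]
20 [ 0.5425 -0.1397  0.079 ] [ 4.7 -1.6  9.8]
25 [ 0.5479 -0.1415  0.0883] [ 5.5 -1.8  9.3]
30 [ 0.5541 -0.1436  0.0971] [ 6.2 -2.1  8.8]
35 [ 0.561  -0.1459  0.1053] [ 6.9 -2.3  8.2]
40 [ 0.5686 -0.1485  0.1128] [ 7.6 -2.5  7.5]
45 [ 0.5767 -0.1512  0.1196] [ 8.1 -2.7  6.8]
50 [ 0.5854 -0.1541  0.1256] [ 8.7 -2.9  6. ]
55 [ 0.5946 -0.1572  0.1308] [ 9.1 -3.1  5.2]
60 [ 0.6041 -0.1604  0.1352] [ 9.5 -3.2  4.3]
65 [ 0.614  -0.1637  0.1386] [ 9.9 -3.3  3.4]
70 [ 0.6241 -0.1671  0.1412] [10.1 -3.4  2.5]
75 [ 0.6343 -0.1706  0.1428] [10.3 -3.5  1.6]
80 [ 0.6447 -0.1741  0.1434] [10.4 -3.5  0.6]
85 [ 0.6551 -0.1776  0.1431] [10.4 -3.5 -0.3]
90 [ 0.6654 -0.181   0.1418] [10.3 -3.5 -1.3]
```

Request:
apply_moves:
  steps:
    - {"x":0.5,"y":-0.2,"z":3,"spin":0}
    - {"x":0.5,"y":-0.2,"z":3,"spin":0}
    - {"x":0.5,"y":-0.2,"z":3,"spin":0}
    - {"x":0,"y":0,"z":0,"spin":0}

```text
time_s: 5.0
position: [0.53, -0.1356, 0.0465]
tcp_rot: [[0.322, 0.034, -0.946], [0.947, 0.002, 0.322], [0.013, -0.999, -0.031]]
force: [-0.5, -1.0, -4.6]
opening: 0.451
```

```bash
cat > look.py <<'E'
import sys
from h import *
from rig import read_state
n,x,y,name=sys.argv[1],int(sys.argv[2]),int(sys.argv[3]),sys.argv[4]
im=imaging.capture(n)[:,:,::-1];cv2.imwrite(f'pics/{name}.png',cv2.resize(im[y:y+110,x:x+140],None,fx=5,fy=5,interpolation=cv2.INTER_CUBIC))
s=read_state();print(s['time_s'],s['position'],s['force'],s['opening'])
E
python3 look.py side 290 150 s2
```

```text
5.05 [ 0.52999207 -0.13555931  0.04632836] [ 0.37919683 -0.75248148 -5.53501583] 0.4521806534047207
```

View pics/s2.png

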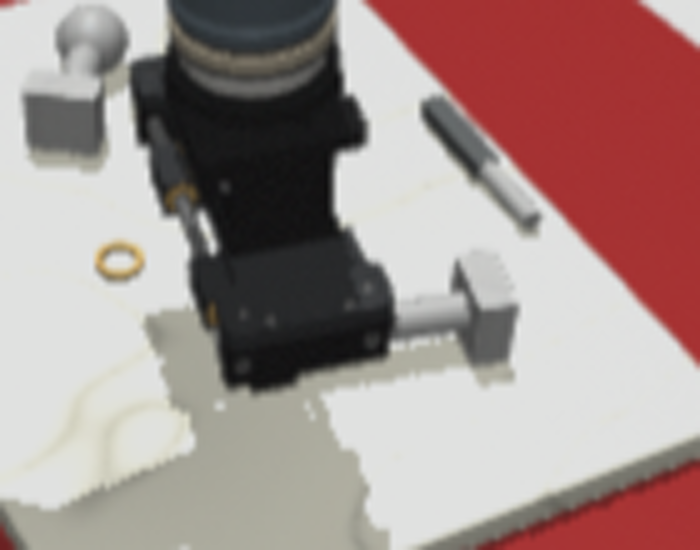

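The foot is still on the slab and the shaft is just starting to tilt (foot at zoom (485,310)). The wrist carries about 5 N, roughly half the dolly's weight, so the ball is held. I continue along the arc.

Request:
apply_moves:
  steps:
    - {"x":1.3,"y":-0.5,"z":5,"spin":0}
    - {"x":1.5,"y":-0.5,"z":5.3,"spin":0}
    - {"x":1.7,"y":-0.6,"z":5.2,"spin":0}
    - {"x":1.9,"y":-0.6,"z":5.1,"spin":0}
    - {"x":2.1,"y":-0.7,"z":5,"spin":0}
    - {"x":0,"y":0,"z":0,"spin":0}

```text
time_s: 5.65
position: [0.5382, -0.1382, 0.0738]
tcp_rot: [[0.322, 0.031, -0.946], [0.947, 0.004, 0.322], [0.013, -1.0, -0.028]]
force: [0.4, -0.1, -6.1]
opening: 0.453
```

```bash
python3 look.py side 290 150 s3; python3 -c "
from arc import *
for t in (14,16,17,18,20):print(t,pt(t))"
```

```text
5.7 [ 0.53807981 -0.13818092  0.0735139 ] [ 0.58111891 -0.3139559  -4.7887409 ] 0.4471555219976385
14 [ 0.53697864 -0.13781844  0.06720423]
16 [ 0.53867985 -0.1383909   0.07120427]
17 [ 0.53957983 -0.13869374  0.07318019]
18 [ 0.54051237 -0.13900754  0.07513924]
20 [ 0.54247395 -0.13966761  0.07900435]
```

View pics/s3.png

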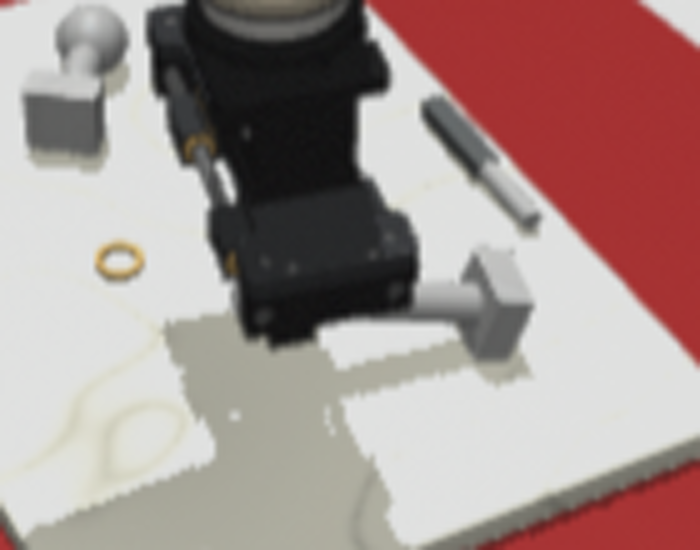

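The dolly tilts about its foot edge, with the foot at zoom (500,305) still touching the slab.

Request:
apply_moves:
  steps:
    - {"x":2.8,"y":-0.9,"z":4.6,"spin":0}
    - {"x":3,"y":-1,"z":4.6,"spin":0}
    - {"x":3.2,"y":-1,"z":4.5,"spin":0}
    - {"x":3.3,"y":-1.1,"z":4.4,"spin":0}
    - {"x":3.4,"y":-1.1,"z":4.4,"spin":0}
    - {"x":3.4,"y":-1.2,"z":4.2,"spin":0}
    - {"x":0,"y":0,"z":0,"spin":0}

```text
time_s: 6.4
position: [0.5554, -0.1434, 0.102]
tcp_rot: [[0.321, 0.024, -0.947], [0.947, 0.007, 0.321], [0.014, -1.0, -0.02]]
force: [-1.7, 0.5, -3.6]
opening: 0.455
```

```bash
python3 look.py side 290 130 s4; python3 -c "
from arc import *
for t in (31,32,33,34,50):print(t,pt(t))"
```

```text
6.45 [ 0.55516274 -0.14331531  0.1017078 ] [-1.89730372  0.11882162 -3.88385565] 0.4540952544678484
31 [ 0.55545539 -0.14403583  0.09880807]
32 [ 0.55680952 -0.14449149  0.10047095]
33 [ 0.55819095 -0.14495634  0.10210865]
34 [ 0.55959927 -0.14543024  0.10372067]
50 [ 0.58541523 -0.15411726  0.12564526]
```

View pics/s4.png

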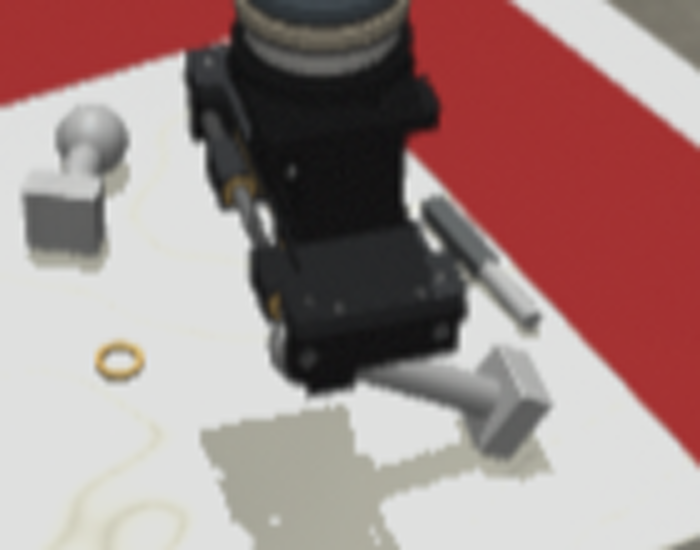

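The tilt is about 33° and the foot edge is still on the slab at zoom (500,455). I continue.

Request:
apply_moves:
  steps:
    - {"x":4.2,"y":-1.5,"z":3.7,"spin":0}
    - {"x":4.3,"y":-1.5,"z":3.6,"spin":0}
    - {"x":4.4,"y":-1.6,"z":3.5,"spin":0}
    - {"x":4.5,"y":-1.6,"z":3.4,"spin":0}
    - {"x":4.6,"y":-1.6,"z":3.3,"spin":0}
    - {"x":4.7,"y":-1.6,"z":3.1,"spin":0}
    - {"x":4.4,"y":-1.5,"z":2.9,"spin":0}
    - {"x":0,"y":0,"z":0,"spin":0}

```text
time_s: 7.25
position: [0.5863, -0.1538, 0.1286]
tcp_rot: [[0.321, 0.018, -0.947], [0.947, 0.009, 0.321], [0.015, -1.0, -0.014]]
force: [-2.4, 0.6, 2.2]
opening: 0.454
```

```bash
python3 look.py side 300 120 s5; python3 -c "
from arc import *
for t in (48,49,50,51,52,65,70):print(t,pt(t))"
```

```text
7.3 [ 0.58590625 -0.15366319  0.12834425] [-2.8557913   0.2637917   2.24209945] 0.45311220639380617
48 [ 0.58188438 -0.15292913  0.12333257]
49 [ 0.58364024 -0.15351998  0.12450517]
50 [ 0.58541523 -0.15411726  0.12564526]
51 [ 0.58720882 -0.15472079  0.12675251]
52 [ 0.58902045 -0.1553304   0.12782656]
65 [ 0.61395597 -0.16372116  0.13863453]
70 [ 0.62406342 -0.16712229  0.14116229]
```

View pics/s5.png

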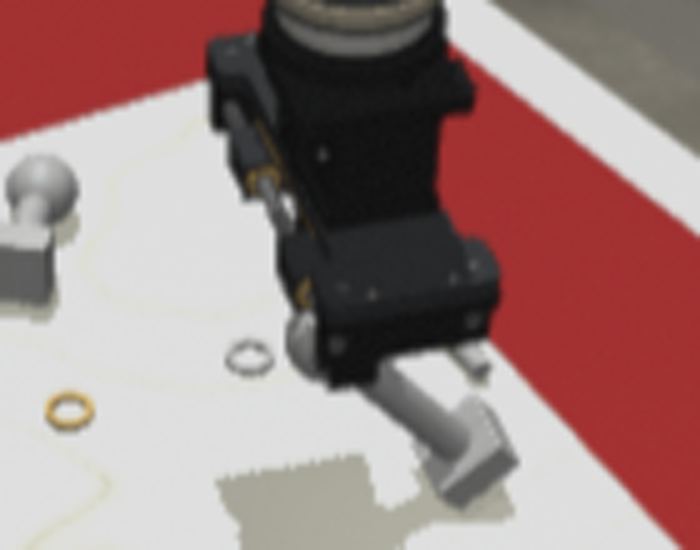

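Run:
```python
from h import *
from rig import read_state
s=read_state();p=np.array(s['position']);R=np.array(s['tcp_rot'])
o=np.array([300,120])
u=np.array([.948,-.319,0])
for d in (0,-5,-10):
  for dz in (0,2,5):
    B=p+u*d/1e3+[0,0,dz/1e3];c=(proj('side',B)[0]-o)*5+2
    dist=np.array(P['side']['R'])@B+P['side']['t'];print(d,dz,c,'r',f('side')*.02/dist[2]*5)
for a in(-20,-30):
  for z in(-9.5,9.5): print('tip',a,z,(proj('side',p+R@np.array([a,8,z])/1e3)[0]-o)*5+2)
# foot pivot edge
pv=np.array([.5283,-.1353,.02])+u*.124;n=np.array([.319,.948,0])*.02
print('pivot',(proj('side',pv+n)[0]-o)*5+2,(proj('side',pv-n)[0]-o)*5+2,pv)
print(s['moment'])
```

```text
0 0 [332.75122777 337.7961464 ] r 43.82313340445266
0 2 [332.97678325 334.44703292] r 43.881862982412166
0 5 [333.31625229 329.40649761] r 43.97025309305627
-5 0 [322.24681556 339.62155238] r 43.85308426134102
-5 2 [322.45843828 336.27259487] r 43.91189419788817
-5 5 [322.77693875 331.23228275] r 44.00040545415649
-10 0 [311.72803509 341.4494552 ] r 43.883076085968
-10 2 [311.92568668 338.10065724] r 43.94196654614548
-10 5 [312.22316074 333.06057365] r 44.03059919726836
tip -20 -9.5 [365.02062135 375.83749035]
tip -20 9.5 [324.8587752  383.28738145]
tip -30 -9.5 [371.72975696 390.3862773 ]
tip -30 9.5 [331.3420606  397.91646563]
pivot [432.38022439 458.16038148] [458.97349398 512.96190381] [ 0.645852 -0.174856  0.02    ]
[0.24580819 0.67714543 0.01614821]
```

Predicted and observed ball edges agree (289 against about 286), so the ball has not slipped. The forces show slight compression along the shaft, so I lead a bit higher.

Request:
apply_moves:
  steps:
    - {"x":4,"y":-1.4,"z":3.6,"spin":0}
    - {"x":4.7,"y":-1.7,"z":3.0,"spin":0}
    - {"x":4.7,"y":-1.7,"z":2.5,"spin":0}
    - {"x":4.7,"y":-1.7,"z":2.2,"spin":0}
    - {"x":0,"y":0,"z":0,"spin":0}

```text
time_s: 7.8
position: [0.6091, -0.1622, 0.1403]
tcp_rot: [[0.321, 0.025, -0.947], [0.947, 0.007, 0.322], [0.015, -1.0, -0.022]]
force: [-1.5, 0.7, -0.2]
opening: 0.453
```

```bash
python3 look.py side 300 120 s6; python3 -c "
from arc import *
for t in (59,60,61,62,80):print(t,pt(t))"
```

```text
7.85 [ 0.60856963 -0.16190738  0.14013584] [-0.97555464  0.73456678 -0.14025752] 0.4479917402762589
59 [ 0.60216014 -0.15975188  0.13438951]
60 [ 0.60409584 -0.16040324  0.13518715]
61 [ 0.60604445 -0.16105894  0.13594904]
62 [ 0.60800537 -0.16171879  0.13667493]
80 [ 0.64471126 -0.17407025  0.14338912]
```

View pics/s6.png

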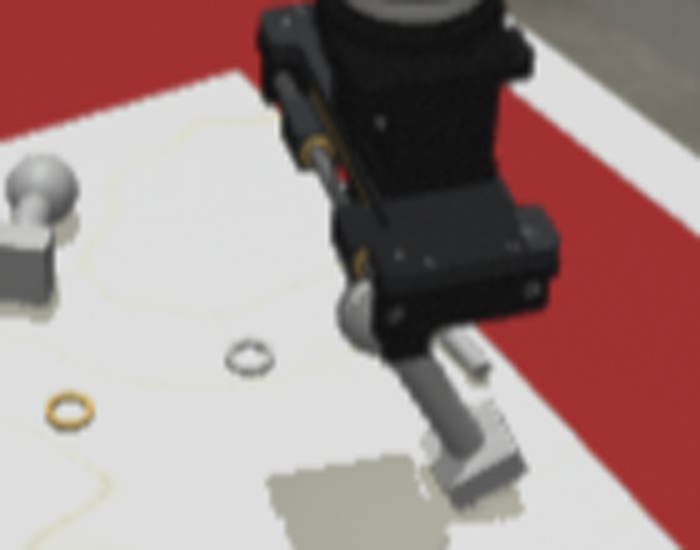

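The tilt is about 62°, with the foot edge at zoom (455,505) unmoved and forces low. I continue.

Request:
apply_moves:
  steps:
    - {"x":4.5,"y":-1.5,"z":1.7,"spin":0}
    - {"x":4.5,"y":-1.5,"z":1.4,"spin":0}
    - {"x":4.5,"y":-1.6,"z":1.2,"spin":0}
    - {"x":4.5,"y":-1.6,"z":0.9,"spin":0}
    - {"x":0,"y":0,"z":0,"spin":0}

```text
time_s: 8.35
position: [0.629, -0.1691, 0.1458]
tcp_rot: [[0.321, 0.027, -0.947], [0.947, 0.006, 0.322], [0.014, -1.0, -0.023]]
force: [0.2, 0.5, -1.0]
opening: 0.453
```

Request:
apply_moves:
  steps:
    - {"x":4,"y":-1.3,"z":0.4,"spin":0}
    - {"x":4,"y":-1.3,"z":0.2,"spin":0}
    - {"x":4,"y":-1.3,"z":0.1,"spin":0}
    - {"x":3,"y":-1.0,"z":0,"spin":0}
    - {"x":0,"y":0,"z":0,"spin":0}

```text
time_s: 8.85
position: [0.6467, -0.1752, 0.1474]
tcp_rot: [[0.322, 0.03, -0.946], [0.947, 0.004, 0.322], [0.014, -1.0, -0.027]]
force: [0.4, -0.2, 1.0]
opening: 0.451
```

```bash
python3 look.py side 320 120 s7
```

```text
8.9 [ 0.64645466 -0.17511323  0.14743095] [0.24796468 0.15842915 0.45472763] 0.4509643518915702
```

View pics/s7.png

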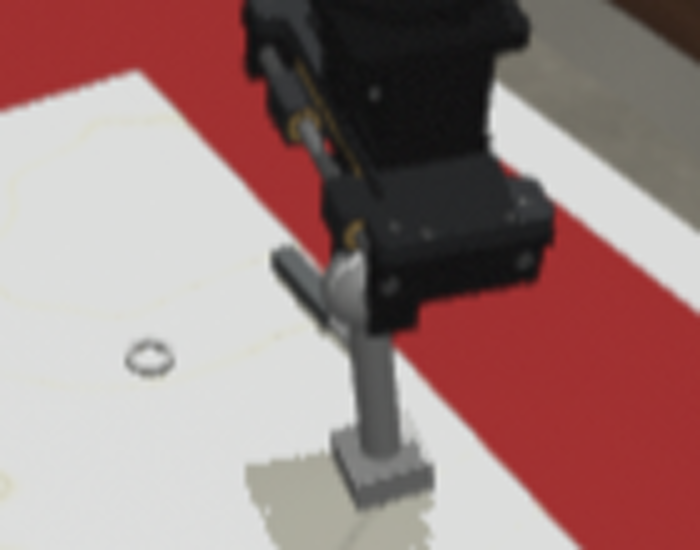

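The dolly is nearly upright, about 80°, with the foot at zoom (385,475) on the slab. Now the last part of the arc.

Request:
apply_moves:
  steps:
    - {"x":4,"y":-1.3,"z":-0.3,"spin":0}
    - {"x":4,"y":-1.3,"z":-0.4,"spin":0}
    - {"x":4,"y":-1.3,"z":-0.4,"spin":0}
    - {"x":3,"y":-1.0,"z":-0.5,"spin":0}
    - {"x":0,"y":0,"z":0,"spin":0}

```text
time_s: 9.4
position: [0.6639, -0.1812, 0.1464]
tcp_rot: [[0.322, 0.033, -0.946], [0.947, 0.003, 0.322], [0.013, -0.999, -0.03]]
force: [0.7, -0.0, 0.7]
opening: 0.452
```

```bash
python3 look.py side 320 120 s8
```

```text
9.45 [ 0.66363533 -0.18109638  0.14644735] [ 0.33600141 -0.76489049  0.6366602 ] 0.44535011722229323
```

View pics/s8.png

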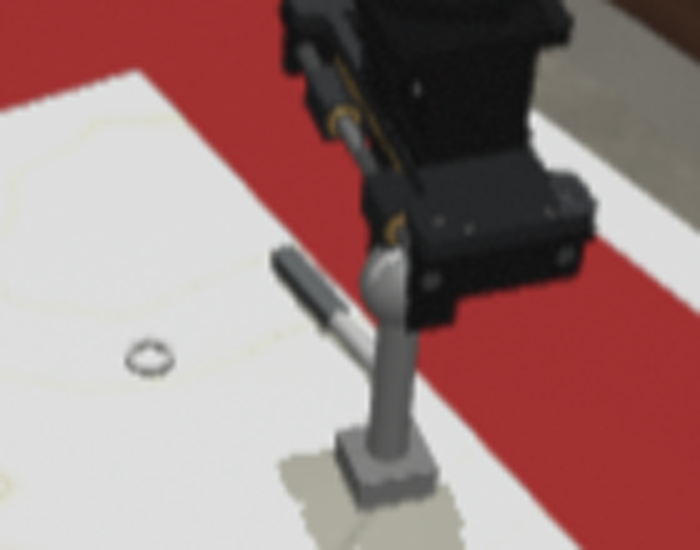

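Run:
```python
from h import *
o=np.array([320,120])
from rig import read_state
s=read_state();p=np.array(s['position'])
print('ball at tcp edge', (proj('side',p)[0]-o)*5+2)
u=np.array([.948,-.319,0])
pv=np.array([.5283,-.1353,.02])+u*.124
c=pv+u*.02
for z in(0,.02,.04,.104,.124):print(z,(proj('side',c+[0,0,z])[0]-o)*5+2)
n=np.array([.319,.948,0])*.02
for a in(-.02,.02):
  for b in(-1,1): print(a,b,[np.round((proj('side',c+u*a+n*b+[0,0,z])[0]-o)*5+2) for z in(0,.02)])
print(c)
```

```text
ball at tcp edge [408.85178789 279.05044819]
0 [384.00281346 478.14731822]
0.02 [388.00004094 448.64313449]
0.04 [392.09853476 418.39148751]
0.104 [405.94094283 316.21843061]
0.124 [410.50976445 282.49521797]
-0.02 -1 [array([359., 513.]), array([363., 483.])]
-0.02 1 [array([332., 458.]), array([336., 429.])]
0.02 -1 [array([437., 498.]), array([441., 469.])]
0.02 1 [array([408., 444.]), array([413., 415.])]
[ 0.664812 -0.181236  0.02    ]
```

Predicted and observed foot corners agree within about 1 px, and the dolly leans back about 2°. I nudge 2 mm further, then open step by step.

Request:
apply_moves:
  steps:
    - {"x":1.5,"y":-0.5,"z":-0.5,"spin":0}
    - {"x":1.5,"y":-0.5,"z":-0.5,"spin":0}
    - {"x":0,"y":0,"z":-0.3,"spin":0}
    - {"x":0,"y":0,"z":0,"spin":0}

```text
time_s: 9.85
position: [0.6668, -0.1824, 0.146]
tcp_rot: [[0.322, 0.033, -0.946], [0.947, 0.002, 0.322], [0.013, -0.999, -0.03]]
force: [-0.1, -1.5, 1.1]
opening: 0.45
```

```bash
python3 look.py side 320 120 s9
```

```text
9.9 [ 0.6668052  -0.18242425  0.14598767] [ 0.5024184  -0.52714222  1.72873612] 0.4518612653357873
```

View pics/s9.png

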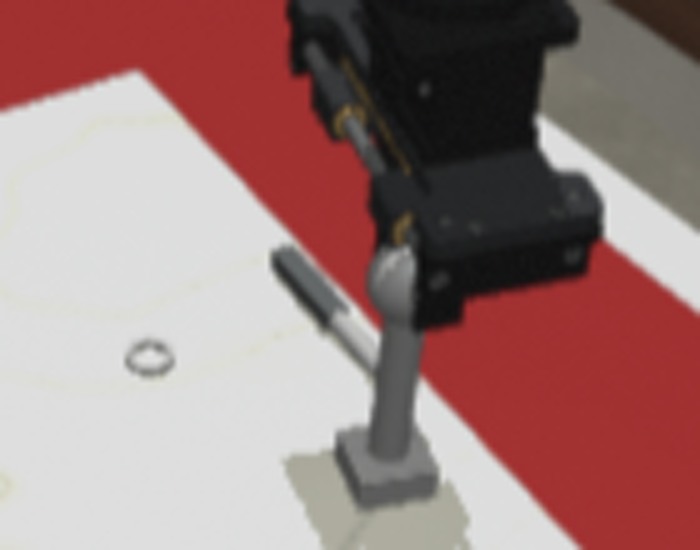

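Request:
apply_moves:
  steps:
    - {"x":0,"y":0,"z":0,"spin":0}
    - {"x":0,"y":0,"z":0,"spin":0}
    - {"x":0,"y":0,"z":0,"spin":0}
  grip: 43

```text
time_s: 10.2
position: [0.6654, -0.1814, 0.1448]
tcp_rot: [[0.321, 0.03, -0.946], [0.947, 0.004, 0.322], [0.014, -1.0, -0.027]]
force: [0.3, -0.8, 0.0]
opening: 0.488
```

Request:
apply_moves:
  steps:
    - {"x":0,"y":0,"z":0,"spin":0}
    - {"x":0,"y":0,"z":0,"spin":0}
    - {"x":0,"y":0,"z":0,"spin":0}
    - {"x":0,"y":0,"z":0,"spin":0}
  grip: 70

```text
time_s: 10.6
position: [0.6647, -0.1808, 0.1439]
tcp_rot: [[0.321, 0.028, -0.947], [0.947, 0.006, 0.322], [0.014, -1.0, -0.024]]
force: [-0.7, 0.7, 0.7]
opening: 0.755
```

```bash
python3 look.py side 320 120 s10
```

```text
10.65 [ 0.66470646 -0.1807886   0.14386148] [0.19158109 0.12514272 0.65023339] 0.7727199144288531
```

View pics/s10.png

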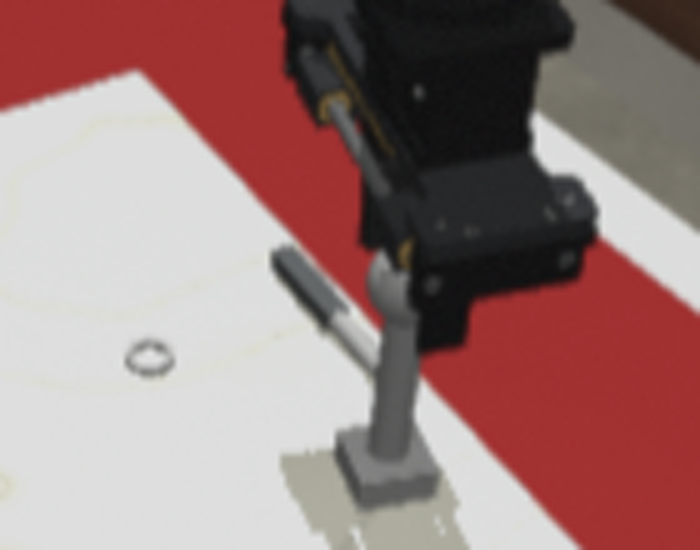

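The dolly stands free with the foot flat at zoom (388,475), and the fingers are open to either side. I raise the arm straight up and back off.

Request:
apply_moves:
  steps:
    - {"x":0,"y":0,"z":6,"spin":0}
    - {"x":0,"y":0,"z":12,"spin":0}
    - {"x":0,"y":0,"z":15,"spin":0}
    - {"x":0,"y":0,"z":20,"spin":0}
    - {"x":0,"y":0,"z":20,"spin":0}
    - {"x":0,"y":0,"z":20,"spin":0}
    - {"x":-30,"y":10,"z":10,"spin":0}
    - {"x":-40,"y":20,"z":0,"spin":0}
    - {"x":-40,"y":40,"z":0,"spin":0}
    - {"x":-20,"y":45,"z":0,"spin":0}
    - {"x":0,"y":45,"z":0,"spin":0}
    - {"x":0,"y":45,"z":0,"spin":0}

```text
time_s: 11.85
position: [0.536, 0.0189, 0.2636]
tcp_rot: [[0.332, 0.046, -0.942], [0.943, -0.004, 0.332], [0.011, -0.999, -0.045]]
force: [0.9, 0.6, 0.1]
opening: 0.802
```

Request:
apply_moves:
  steps:
    - {"x":0,"y":45,"z":0,"spin":0}
    - {"x":0,"y":45,"z":0,"spin":0}
    - {"x":0,"y":45,"z":0,"spin":0}
    - {"x":0,"y":40,"z":0,"spin":0}
    - {"x":0,"y":20,"z":0,"spin":0}
    - {"x":0,"y":0,"z":0,"spin":0}
    - {"x":0,"y":0,"z":0,"spin":0}

```text
time_s: 12.55
position: [0.5356, 0.2278, 0.2741]
tcp_rot: [[0.324, 0.062, -0.944], [0.946, -0.001, 0.325], [0.019, -0.998, -0.059]]
force: [0.4, -0.4, -0.1]
opening: 0.803
```

```bash
python3 look.py side 290 120 s11; python3 look.py top 240 100 t11
python3 - <<'E'
from h import *
u=np.array([.948,-.319,0]);c=np.array([.6648,-.1812,.02])
for n,o in(('side',(290,120)),('top',(240,100))):
  for z in(0,.02,.124):print(n,z,(proj(n,c+[0,0,z])[0]-o)*5+2)
E
```

```text
12.6 [0.53566796 0.2274675  0.27411728] [ 0.31747509 -0.42296177 -0.28834493] 0.803100402594712
12.65 [0.53572608 0.22681788 0.27385653] [ 0.09266118 -0.2442278  -0.30292892] 0.8041300442249002
side 0 [533.93823703 478.11415508]
side 0.02 [537.93460002 448.60997535]
side 0.124 [560.43942911 282.46227453]
top 0 [374.16229137 271.70125753]
top 0.02 [374.26967606 257.99062745]
top 0.124 [374.8928538  178.42472573]
```

View pics/s11.png

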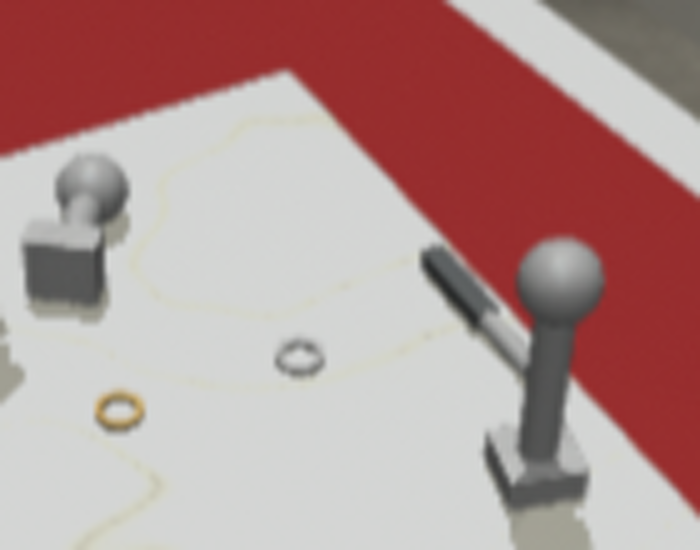

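View pics/t11.png

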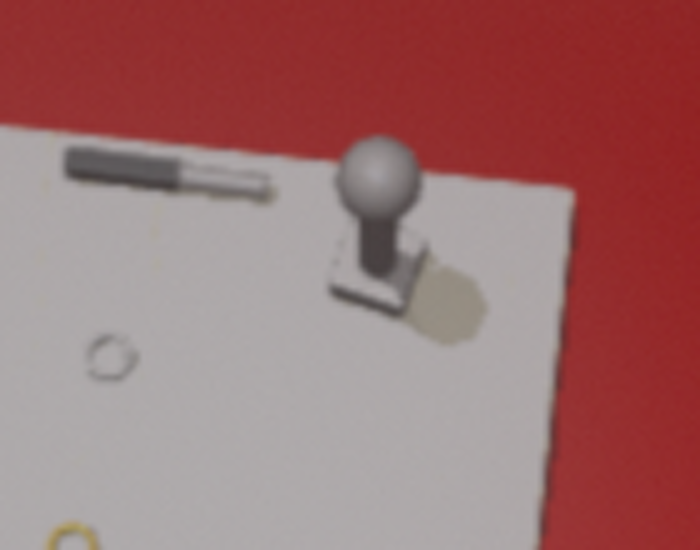

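The dolly stands upright. The ball is at side zoom (561,281) against (560,282) predicted, and at top zoom (379,178) against (375,178). The foot is flat and the short dolly has not moved. I hand in.

```bash
python3 -c "
from rig import job;print(job.hand_in())"
```

```text
the job is handed in; nothing more can be done
None
```

The long dolly now stands upright on its square foot about where it lay, and the job is handed in. I pinched the ball from the sides, led it along its arc about the foot's lower edge, released it and backed the arm off.

- **Upright:** in both views after release, the ball is within about 1 px of where an upright dolly's ball should be. The foot looks flat on the slab at about x 0.665, y -0.181 m.
- **Pivot:** the foot edge stayed in place in the side views during the tipping.
- **Forces and time:** at the readings I took, wrist force was 6 N or less. The job was done at 12.7 s on the robot's clock.
- **Other items:** in the last pictures the short dolly lies where it was. I moved nothing else, including the purple look-alikes.
- **Disagreements:** around 50° of tilt the forces showed slight compression along the shaft, so I led the rest of the arc about 3–4 mm higher than calculated. The dolly also leaned back about 2° just before release, which I corrected with a small nudge.

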